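Clear the staining bench: cups, dropper bottles and forceps back to their places

ROBOT

A 7-joint arm with a two-finger parallel gripper is mounted at the origin on a cart in front of the work surface, level with it; the furniture and walls round the work are solid. World frame = base frame: x ahead of the robot, y to its left, z up, the work surface at z = 0. Lengths are in m, angles in rad, forces in N, time in s.
With the tool pointing down it reaches from about 0.425 to 0.875 m from the base axis. Payload 4.7 kg.
Tool frame: the origin (TCP) lies on the mounting face of the last link; the fingertips stand 182 mm ahead of it and the grasp point (between the pads) lies ahead of it (ctrl.grip_point_offset is the z of the grasp point in the tool frame, in m); z points along the fingers, y is the line along which they close (so a half turn about z gives the same grasp; the last joint's range is limited). The gripper opens to 87 mm and grips with 3 to 60 N. Pads are 19 mm wide; open, the fingers measure 117 mm over their backs; the gripper's body (75 mm by 190 mm) begins 51 mm behind the grasp point.
Start: joints at [-1.153, 0.321, -0.07, 1.45, 0.023, 1.371, -0.057], TCP at [0.255, 0.598, 0.405] pointing down, gripper open.
Joint ranges: [-2.86, 2.86], [-0.3, 2.09], [-1.38, 1.24], [0.06, 2.45], [-1.56, 4.7], [0.09, 2.05], [-2.69, 2.69]. Speed limits (rad/s): [2.57, 2.57, 3.14, 3.14, 3.14, 3.14, 3.14].

INTERFACE

Orientations are given as a rotation vector (axis times angle).
In Python, from bench import ctrl gives the robot as it stands.
- The arm moves only by the tool inch_along, called after "Request:" as a command line: name --pt "numbers of a row" for each row, then --argument value for the rest. Schema: {"type":"object","properties":{"moves":{"type":"array","items":{"type":"array","items":{"type":"number"},"minItems":5,"maxItems":5},"minItems":1,"maxItems":20},"clamp_n":{"type":"number"},"only":{"type":"string"},"quiet":{"type":"boolean"},"lines":{"type":"string"}},"required":["moves"],"additionalProperties":false}. moves is a list of rows, 1 to 20 of them, each of 5 numbers: dx, dy, dz in normalised numbers (1 is 0.5 m), then a turn about the tool's z in parts of the range, where 1.0 means 360 degrees, then the opening from 0.0 (shut) to 1.0 (fully open); each row is the pose to reach, as a shift and turn from the pose commanded when the call began, along the tool's axes at that moment; what a row does not reach only later rows make up. A row lasts 1/10 s, in which the tool goes at most 0.05 m and 0.15 rad, less where a joint would pass 70% of its speed; a pose out of reach is approached as far as the arm can. The fingers move at their own pace and stop on an object; clamp_n is the grip in N (left out, the last holds). Time passes only in rows, so rows that do not move let the fingers close. The tool returns the time, the measured TCP pose, the force, the opening and the grip force at its end. only (a regular expression) keeps the lines of the reply that match it, lines (a string "A,B") keeps lines A to B, and quiet returns only ok. No shift or turn number may pass 1 either way. Input that does not fit is refused with a message, and nothing moves.
- ctrl.get_state(): the state, without advancing time (a new reading comes with each control period).
- ctrl.get_image(name): name is "scene" or "top" or "wrist"; returns (picture, depth): 480x640x3 uint8, red, green, blue; 480x640 float32, m along the optical axis (not along the pixel's ray), 0 where there is no reading.
- ctrl.camera_model(name): a dict with "vertical_fov" (degrees; the focal length in pixels is half the picture's height over the tangent of half this angle, whatever the lens; pixels are square), "cx", "cy" (the principal point, pixels), "rvec" (rotation vector, rad) and "tvec" (3), from world to camera coordinates, as OpenCV has them; the wrist camera has in their place "hand_eye" (4x4, takes a point from camera to tool coordinates, whose origin is the TCP and whose axes are the flange's). Camera axes: x right, y down, z forward; pixel columns grow to the right and rows downward; lengths in m; the calibration is good to about 2 mm. The wrist camera is an equidistant fisheye: a pixel r from the principal point sees the ray r / f radians off the axis. A picture is of the moment at which its call begins: read the wrist's pose just before it. camera_model takes no time and is no camera call.
- ctrl.close_job(): hands the job in; it is judged then, once.
The state is a dict: "time": time; "joint_positions": joint angles; "qd": joint speeds; "joint_torque": joint torques, N m; "position": TCP position; "tool_rot": TCP orientation; "ft_force": force on the tool from outside, world axes, zero at the start; "torque": the same for the moment, N m; "grip_width": opening from 0.0 (shut) to 1.0 (fully open); "grip_force": force on a finger pad.
Only numpy, scipy, OpenCV 4.12 (cv2) and the standard library are available. Lean on these libraries where they do the work, as an engineer would, in place of code of your own. Each camera call takes 0.05 s, during which the arm holds its last target. There are 200 camera calls.

TASK

The bench has been left in a muddle after a staining session, so put everything back where it belongs: the two specimen cups down in the wells of the cup carrier, the larger stain bottle and the smaller oil bottle each down in the well of the bottle stand that fits it, and the forceps flat in the metal instrument tray. Set the cups and bottles down upright and fully home, without dropping or tipping any over, and leave the timer and the pen where they lie.

Things in the scene. Friction and masses are not known exactly. Their poses are not given: they have to be found in the camera images.
- specimen_cup_a: A specimen cup with a yellow screw lid, 67 mm tall: lid 62 mm across, from 54 to 67 mm up; clear body tapering from 54 mm under the lid to 46 mm at the foot; 25 to 50 g. Stands upright, to be taken by the lid. Origin: centre of the underside, z up. The two cups are alike.
- specimen_cup_b: The second specimen cup with a yellow screw lid, 67 mm tall: lid 62 mm across, from 54 to 67 mm up; clear body tapering from 54 mm under the lid to 46 mm at the foot; 25 to 50 g. Stands upright, to be taken by the lid. Origin: centre of the underside, z up. The two cups are alike.
- stain_bottle: The larger dropper bottle (stain): brown glass with a black dropper, 102 mm tall, body 34 mm across and straight-sided from 2 to 45 mm up, then a shoulder and the slim soft dropper; about 45 g. Stands upright; take it by the body. Origin: centre of the underside, z up.
- oil_bottle: The smaller dropper bottle (immersion oil): amber, black dropper, 86 mm tall, body 27 mm across and straight-sided from 2 to 35 mm up, then a shoulder; a firm collar 19 mm across from 45 to 59 mm up, the slim soft dropper above it; about 30 g. Stands upright; take it by the body or the collar. Origin: centre of the underside, z up.
- forceps: Steel forceps lying flat, 123 mm long, 15 mm wide, 8 mm thick, about 22 g. Origin: middle of the underside; y runs along the length (points at +y), x across the two arms, z up. Take it across its width at the middle.
- cup_carrier: Fixed white well tray, 156 x 80 mm (x, y), deck 36 mm high; two large round wells for the cups, centres at x = -38 and +38 mm, y = 0, 65 mm across at the deck, tapering to 51 mm at the floor 4 mm above the bench (a seated cup's origin is 4 mm up, its lid 22 mm above the deck). Seated lids are 14 mm apart: close the fingers across the row, along y. Origin: centre of the underside; z up.
- bottle_stand: Fixed white well tray, 124 x 66 mm (x, y), deck 32 mm high; two smaller wells: wide at x = -30 mm (51 mm across at the deck, 38 mm below 16 mm up) for the stain bottle, narrow at x = +30 mm (43, then 30 mm) for the oil bottle; the stain bottle does not go down the narrow one. y = 0. Floors 4 mm above the bench (a seated bottle's origin is 4 mm up). Origin: centre of the underside; z up.
- instrument_tray: Shallow open tray of bright metal with a rolled rim, fixed, 160 x 80 mm (x by y), 22 mm high, floor and walls 3 mm thick, so 154 x 74 mm inside. Origin: centre of the underside, z up; x along its length.
- lab_timer: Bystander: white bench timer with three buttons, 62 x 66 x 20 mm, lying near the front right corner. Origin: centre of the underside.
- ball_pen: Bystander: red ball pen, 145 mm long, lying on the right beside the big centrifuge. Origin: middle of the underside.

How it is judged:
By the outcome, as a careful person would: the job done as asked, in the order asked, and still so for the second after the job is handed in, with the robot touching nothing.
It also fails if it takes over 122 s, if anything falls off the work surface, if the arm or the gripper's body presses on something with over 40 N, if the wrist force passes 120 N, or if a joint passes its speed limit or range.

## Working session

There is one attempt and no reset: what is moved stays moved. The work goes in short steps, Python scripts to look and compute and a tool call to move; the robot and the scene stay as the last step left them, time stands still between calls to the robot, and variables do not carry over. Pictures are saved under pics/ and viewed, at most 17 in all, crops included, and the job is handed in when it is done.

```bash
ls; mkdir -p pics; python3 - <<'E'
from bench import ctrl
import cv2,numpy as np
s=ctrl.get_state();print({k:np.round(v,3) for k,v in s.items()});print(ctrl.grip_point_offset)
for n in("scene","top","wrist"):
    i,d=ctrl.get_image(n);cv2.imwrite(f"pics/{n}0.png",i[...,::-1]);np.save(f"pics/{n}0.npy",d);print(n,ctrl.camera_model(n),d.min(),d.max())
E
```

```text
pics
{'time': np.float64(0.0), 'joint_positions': array([-1.153,  0.322, -0.07 ,  1.452,  0.023,  1.371, -0.057]), 'qd': array([ 0.001, -0.001, -0.002, -0.001, -0.   , -0.001, -0.001]), 'joint_torque': array([ 0.0000e+00, -4.9128e+01, -4.0400e-01, -3.1253e+01, -6.4000e-02,
        4.3000e-02,  0.0000e+00]), 'position': array([0.255, 0.598, 0.404]), 'tool_rot': array([-6.300e-01, -3.077e+00,  3.000e-03]), 'ft_force': array([-0.714, -0.035,  0.751]), 'torque': array([0.005, 0.021, 0.042]), 'grip_force': np.float64(0.0), 'grip_width': np.float64(0.998)}
0.1635
scene {'vertical_fov': 52.174693515958175, 'cx': 320.5908971312947, 'cy': 231.05177293602557, 'rvec': array([ 1.06042745,  2.03560617, -1.26509838]), 'tvec': array([ 0.26320471, -0.13488852,  1.31300716])} 0.0 3.2054079
top {'vertical_fov': 57.78399421990358, 'cx': 329.0805968884107, 'cy': 238.85805192945034, 'rvec': array([ 2.04877838, -2.14242972,  0.27178581]), 'tvec': array([0.03186693, 0.50452688, 0.75586099])} 0.0 1.9300009
wrist {'vertical_fov': 65.70646984690485, 'cx': 312.4203600504964, 'cy': 237.37027055076732, 'hand_eye': array([[-6.92859555e-04, -9.64905698e-01, -2.62595722e-01,
         7.06525047e-02],
       [ 9.99999756e-01, -6.44443647e-04, -2.70499604e-04,
         1.00055995e-03],
       [ 9.17784646e-05, -2.62595845e-01,  9.64905909e-01,
         2.06488586e-02],
       [ 0.00000000e+00,  0.00000000e+00,  0.00000000e+00,
         1.00000000e+00]])} 0.0 1.506031
```

View pics/top0.png

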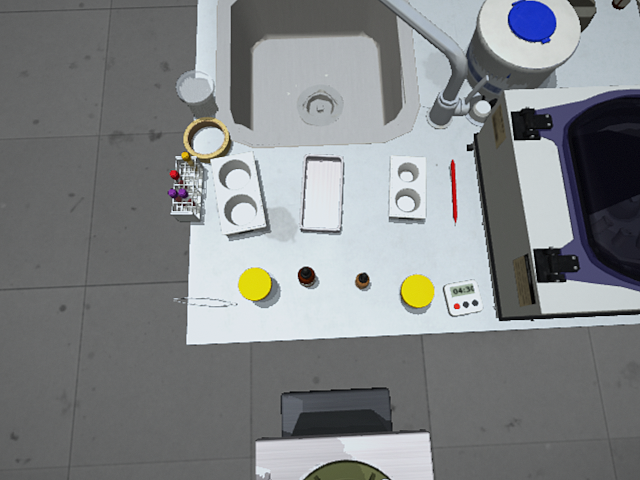

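View pics/scene0.png

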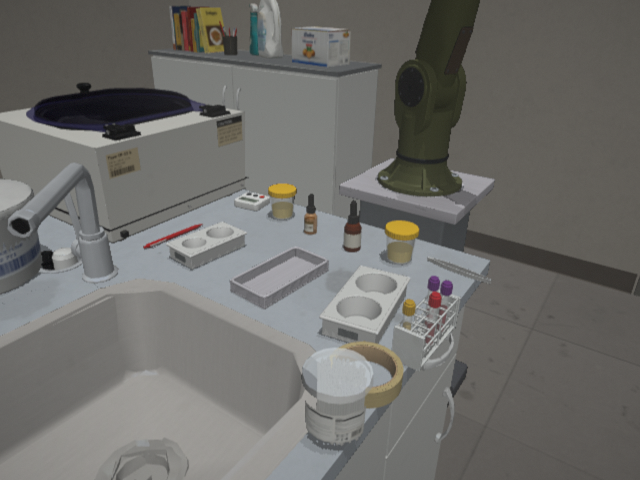

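```bash
cat > h.py <<'E'
from bench import ctrl
import cv2,numpy as np
from scipy.spatial.transform import Rotation as R
def cam(n):
    m=ctrl.camera_model(n);f=240/np.tan(np.radians(m["vertical_fov"]/2))
    Rw=cv2.Rodrigues(m["rvec"])[0];return f,m["cx"],m["cy"],Rw,m["tvec"]
def plane(n,uv,z):
    f,cx,cy,Rw,t=cam(n);uv=np.atleast_2d(uv).astype(float)
    d=np.c_[(uv[:,0]-cx)/f,(uv[:,1]-cy)/f,np.ones(len(uv))]@Rw
    c=-Rw.T@t;return c+d*((z-c[2])/d[:,2])[:,None]
def cloud(n,dep):
    f,cx,cy,Rw,t=cam(n);v,u=np.mgrid[:480,:640]
    P=np.dstack([(u-cx)/f*dep,(v-cy)/f*dep,dep]).reshape(-1,3)
    return ((P-t)@Rw).reshape(480,640,3)
E
python3 - <<'E'
from h import *
np.set_printoptions(precision=4,suppress=True)
im=cv2.imread("pics/top0.png");d=np.load("pics/top0.npy");W=cloud("top",d)
f,_,_,Rw,t=cam("top");print("cam",-Rw.T@t)
h=cv2.cvtColor(im,cv2.COLOR_BGR2HSV)
y=cv2.inRange(h,(22,150,120),(35,255,255))
n,l,s,c=cv2.connectedComponentsWithStats(y)
for i in range(1,n):
    if s[i,4]>300:
        cs,_=cv2.findContours((l==i).astype(np.uint8),0,2);(u,v),r=cv2.minEnclosingCircle(cs[0])
        print("lid",s[i],u,v,plane("top",[[u,v],c[i]],.067),np.median(W[l==i],0))
bench=W[(slice(300,330),slice(240,440))];print("bench z",np.median(bench[...,2]))
z=W[...,2]
for name,(u0,v0,u1,v1),zl,zh in [("car",(205,145,280,245),.028,.045),("tray",(290,145,355,240),.015,.03),("stand",(380,145,435,230),.025,.04)]:
    m=np.zeros_like(z,bool);m[v0:v1,u0:u1]=True
    m&=(z>zl)&(z<zh)&(d>0);
    P=W[m];r=cv2.minAreaRect(P[:,:2].astype(np.float32)*1000);print(name,m.sum(),np.median(P[:,2]),r)
for name,(u0,v0,u1,v1) in [("stain",(290,255,325,295)),("oil",(350,265,378,295))]:
    m=np.zeros_like(z,bool);m[v0:v1,u0:u1]=True;m&=(z>.012)
    for a,b in((.012,.03),(.03,.05),(.05,.08),(.08,.12)):
        k=m&(z>a)&(z<b);print(name,a,k.sum(),W[k].mean(0) if k.any() else 0)
k=cv2.resize(im[130:330,160:500],None,fx=2.3,fy=2.3,interpolation=cv2.INTER_CUBIC);cv2.imwrite("pics/crop1.png",k)
E
```

```text
cam [0.3067 0.0237 0.8557]
lid [239 268  32  33 845] 254.4350128173828 283.8321228027344 [[0.4259 0.149  0.067 ]
 [0.4259 0.149  0.067 ]] [0.4259 0.1494 0.0665]
lid [401 275  33  33 857] 417.0 291.0 [[ 0.3996 -0.1458  0.067 ]
 [ 0.3999 -0.1461  0.067 ]] [ 0.4001 -0.1461  0.0666]
bench z -0.00021651282556074523
car 2067 0.0354694877291438 ((625.9756469726562, 188.01971435546875), (180.88453674316406, 88.27084350585938), 9.172614097595215)
tray 561 0.022578950937497597 ((616.3983154296875, 18.844074249267578), (82.87115478515625, 162.98614501953125), 84.7222671508789)
stand 1632 0.03148656409270727 ((617.5877685546875, -155.77969360351562), (74.54087829589844, 133.03921508789062), 83.94007873535156)
stain 0.012 19 [0.4298 0.0522 0.021 ]
stain 0.03 76 [0.4367 0.0542 0.0434]
stain 0.05 137 [0.4388 0.0542 0.0584]
stain 0.08 53 [0.4414 0.0545 0.0947]
oil 0.012 16 [ 0.4202 -0.0488  0.0211]
oil 0.03 90 [ 0.4269 -0.0492  0.0395]
oil 0.05 45 [ 0.4273 -0.0494  0.0622]
oil 0.08 30 [ 0.4308 -0.0505  0.084 ]
```

View pics/crop1.png

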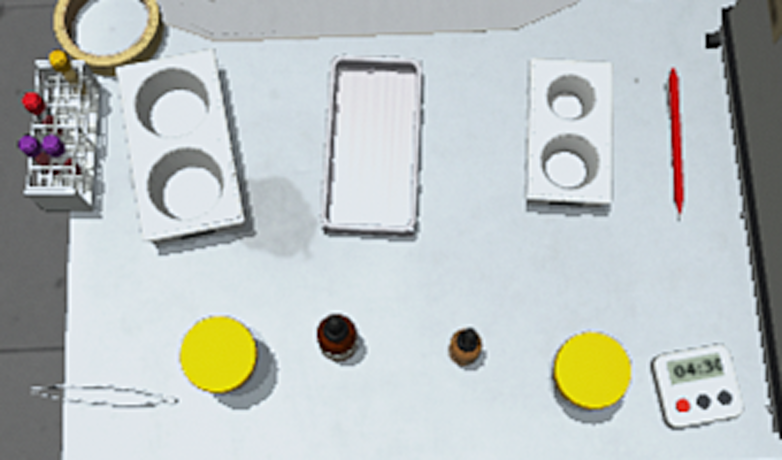

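```bash
python3 - <<'E'
from h import *
np.set_printoptions(precision=4,suppress=True)
im=cv2.imread("pics/top0.png");d=np.load("pics/top0.npy");W=cloud("top",d);z=W[...,2]
for name,bs,zd in [("car",[(217,155,256,191),(222,192,262,228)],.036),("stand",[(396,158,422,184),(394,185,424,214)],.032)]:
    for b in bs:
        m=np.zeros((480,640),np.uint8);m[b[1]:b[3],b[0]:b[2]]=1
        m&=((z<zd-.004)).astype(np.uint8)
        n,l,s,c=cv2.connectedComponentsWithStats(m);i=1+s[1:,4].argmax();l=(l==i).astype(np.uint8)
        cs,_=cv2.findContours(l,0,1);P=plane("top",cs[0][:,0],zd)[:,:2].astype(np.float32)*1000
        A=np.c_[2*P,np.ones(len(P))];q=np.linalg.lstsq(A,(P**2).sum(1),rcond=None)[0]
        print(name,s[i],cv2.minEnclosingCircle(P),"fit",q[:2],2*np.sqrt(q[2]+q[0]**2+q[1]**2), np.sqrt(4*cv2.countNonZero(l)/np.pi))
# tray rim by colour-free depth, ray onto .022
m=np.zeros((480,640),np.uint8);m[150:238,296:350]=1
m&=((z>.014)&(z<.03)).astype(np.uint8);P=plane("top",np.argwhere(m)[:,::-1],.022)[:,:2].astype(np.float32)*1000
print("tray",cv2.minAreaRect(P))
# timer, forceps
g=cv2.cvtColor(im,cv2.COLOR_BGR2HSV);print(plane("top",[[173,300],[238,304],[205,302],[188,340],[190,290]],[.004]))
# collar/oil,tip pixels
for nm,b in(("stain",(290,255,325,295)),("oil",(350,265,378,295))):
    m=np.zeros((480,640),np.uint8);m[b[1]:b[3],b[0]:b[2]]=255
    m&=cv2.inRange(g,(0,60,0),(20,255,200))|cv2.inRange(g,(0,0,0),(180,255,45))
    n,l,s,c=cv2.connectedComponentsWithStats(m);i=1+s[1:,4].argmax();print(nm,s[i],c[i],plane("top",c[i],.04))
s=cv2.imread("pics/scene0.png")
cv2.imwrite("pics/crop2.png",cv2.resize(s[170:290,220:500],None,fx=2.8,fy=2.8,interpolation=2))
E
```

```text
car [220 160  31  29 701] ((655.3558959960938, 191.60079956054688), 32.31130599975586) fit [654.1503 191.8842] 60.39093111024318 29.87542335866304
car [225 194  32  31 757] ((580.1393432617188, 180.19412231445312), 31.98855209350586) fit [579.7447 180.0258] 61.10356561859898 31.045810270703488
stand [399 163  19  19 287] ((646.4047241210938, -158.85452270507812), 20.90346336364746) fit [ 645.7393 -158.1339] 38.415694614399996 19.115955360352558
stand [396 188  24  24 424] ((587.3788452148438, -152.03671264648438), 25.089309692382812) fit [ 586.3816 -151.6625] 46.20755594569579 23.23474912642073
tray ((616.2007446289062, 18.81546401977539), (82.64000701904297, 163.596435546875), 84.76902770996094)
[[0.4108 0.3172 0.004 ]
 [0.3974 0.191  0.004 ]
 [0.4041 0.255  0.004 ]
 [0.3335 0.2856 0.004 ]
 [0.4289 0.2849 0.004 ]]
stain [298 267  17  17 221] [305.9502 275.276 ] [[0.4419 0.0559 0.04  ]]
oil [355 273  14  16 163] [361.7423 280.5644] [[ 0.4272 -0.0491  0.04  ]]
```

View pics/crop2.png

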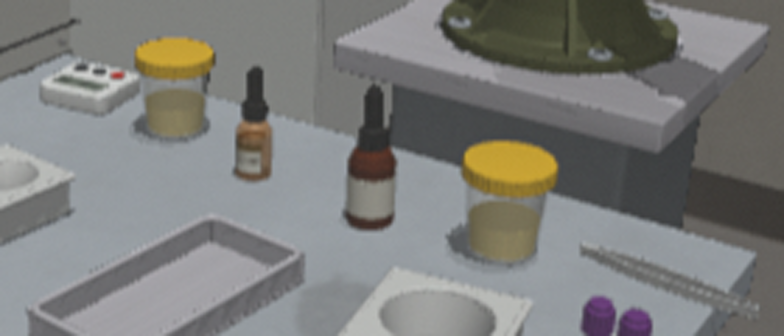

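```bash
python3 - <<'E'
from h import *
np.set_printoptions(precision=3,suppress=True)
W=cloud("top",np.load("pics/top0.npy")).reshape(-1,3);S=cloud("scene",np.load("pics/scene0.npy")).reshape(-1,3)
for n,P in(("top",W),("scene",S)):
  print(n)
  for nm,b in dict(rack=(.5,.72,.235,.34),jar=(.7,.85,.15,.4),tap=(.68,.95,-.3,.1),cent=(.3,.8,-.4,-.22)).items():
    q=P[(P[:,0]>b[0])&(P[:,0]<b[1])&(P[:,1]>b[2])&(P[:,1]<b[3])&(P[:,2]>.04)&(P[:,2]<.6)]
    if len(q)>5: print(nm,len(q),q.min(0),np.percentile(q,99,axis=0), np.percentile(q[q[:,2]>.1],[1,99],axis=0).ravel() if (q[:,2]>.1).any() else 0)
# goals
st=ctrl.get_state();p=st["position"];Rt=R.from_rotvec(st["tool_rot"]).as_matrix();print(p,Rt)
E
cat >> h.py <<'E'
def go(x,y,z,yaw=None):
    """row shift for grasp point at x,y,z with tool y axis at yaw deg (mod 180)"""
    s=ctrl.get_state();Rt=R.from_rotvec(s["tool_rot"]).as_matrix()
    d=Rt.T@(np.array([x,y,z+ctrl.grip_point_offset])-s["position"])
    a=np.degrees(np.arctan2(Rt[1,1],Rt[0,1]));t=0
    if yaw is not None: t=np.radians(-((yaw-a+90)%180-90))
    print(np.round(d,4),"turn",round(t,3),"yaw",round(a,1),"tilt",np.round(Rt[:2,2],3),"q",np.round(s["joint_positions"],2),"t",round(float(s["time"]),2))
E
python3 -c "
from h import *
go(.426,.149,.20,98.9)"
```

```text
top
rack 912 [0.569 0.264 0.04 ] [0.689 0.309 0.093] 0
jar 1016 [0.792 0.227 0.04 ] [0.849 0.3   0.085] 0
tap 3288 [ 0.68 -0.3   0.04] [ 0.902 -0.113  0.214] [ 0.683 -0.3    0.104  0.903 -0.11   0.214]
cent 25905 [ 0.341 -0.4    0.04 ] [ 0.786 -0.229  0.23 ] [ 0.346 -0.399  0.104  0.785 -0.231  0.23 ]
scene
rack 1991 [0.57  0.264 0.04 ] [0.692 0.309 0.091] 0
jar 2667 [0.792 0.227 0.04 ] [0.85  0.303 0.082] 0
tap 4346 [ 0.68 -0.3   0.04] [ 0.948 -0.067  0.215] [ 0.682 -0.3    0.102  0.948 -0.066  0.215]
cent 17946 [ 0.342 -0.4    0.04 ] [ 0.798 -0.224  0.227] [ 0.354 -0.397  0.101  0.798 -0.229  0.227]
[0.255 0.598 0.404] [[-0.92   0.393 -0.001]
 [ 0.393  0.92  -0.001]
 [-0.    -0.002 -1.   ]]
[-0.3332 -0.3454  0.041 ] turn -0.559 yaw 66.9 tilt [-0.001 -0.001] q [-1.15  0.32 -0.07  1.45  0.02  1.37 -0.06] t 0.15
```

```bash
python3 - <<'E'
from h import *
P=np.r_[cloud("top",np.load("pics/top0.npy")).reshape(-1,3),cloud("scene",np.load("pics/scene0.npy")).reshape(-1,3)]
P=P[(P[:,2]>.08)&(P[:,2]<.45)&(P[:,1]<.0)&(P[:,1]>-.5)&(P[:,0]>.3)&(P[:,0]<.95)]
for x in np.arange(.3,.95,.03):
    q=P[(P[:,0]>=x)&(P[:,0]<x+.03)]
    if len(q)>4: i=q[:,1].argsort()[-5:]; print(round(x,2),np.round(np.percentile(q[:,1],99.5),3),np.round(q[i[0]],3), "z",np.round(q[i,2].min(),3), np.round(q[q[:,1]>-.22][:,2].min() if (q[:,1]>-.22).any() else 0,3))
E
```

```text
0.33 -0.297 [ 0.359 -0.297  0.172] z 0.166 0
0.36 -0.295 [ 0.379 -0.295  0.175] z 0.142 0
0.39 -0.295 [ 0.407 -0.294  0.187] z 0.16 0
0.42 -0.049 [ 0.435 -0.047  0.082] z 0.08 0.08
0.45 -0.299 [ 0.462 -0.298  0.199] z 0.165 0
0.48 -0.299 [ 0.509 -0.298  0.18 ] z 0.178 0
0.51 -0.299 [ 0.524 -0.298  0.14 ] z 0.14 0
0.54 -0.299 [ 0.565 -0.298  0.18 ] z 0.18 0
0.57 -0.298 [ 0.58  -0.297  0.199] z 0.173 0
0.6 -0.298 [ 0.613 -0.297  0.178] z 0.135 0
0.63 -0.296 [ 0.655 -0.294  0.168] z 0.153 0
0.66 -0.296 [ 0.665 -0.295  0.155] z 0.15 0
0.69 -0.296 [ 0.692 -0.295  0.145] z 0.144 0
0.72 -0.299 [ 0.72  -0.298  0.196] z 0.174 0
0.75 -0.227 [ 0.776 -0.228  0.086] z 0.082 0
0.78 -0.2 [ 0.807 -0.199  0.194] z 0.194 0.176
0.81 -0.171 [ 0.84  -0.169  0.196] z 0.196 0.191
0.84 -0.143 [ 0.868 -0.141  0.196] z 0.196 0.191
0.87 -0.114 [ 0.899 -0.112  0.2  ] z 0.198 0.194
0.9 -0.085 [ 0.928 -0.084  0.205] z 0.199 0.195
0.93 -0.064 [ 0.948 -0.064  0.2  ] z 0.2 0.194
```

The rows are not in the units I measure in: shifts go in shares of 0.5 m and turns go in shares of 360 degrees. I convert before sending: -0.345 m / 0.5 = -0.69, 0.121 m / 0.5 = 0.242, -0.559 rad / 6.2832 = -0.089.

Request:
inch_along --pt "-0.04 -0.04 0 0 1" --pt "-0.1 -0.1 0.02 -0.0159 1" --pt "-0.16 -0.16 0.04 -0.0318 1" --pt "-0.22 -0.23 0.06 -0.0477 1" --pt "-0.28 -0.29 0.08 -0.0637 1" --pt "-0.34 -0.36 0.1 -0.0796 1" --pt "-0.4 -0.42 0.12 -0.089 1" --pt "-0.46 -0.48 0.14 -0.089 1" --pt "-0.52 -0.54 0.16 -0.089 1" --pt "-0.58 -0.6 0.18 -0.089 1" --pt "-0.63 -0.654 0.21 -0.089 1" --pt "-0.666 -0.69 0.23 -0.089 1" --pt "-0.666 -0.69 0.242 -0.089 1" --pt "-0.666 -0.69 0.242 -0.089 1" --pt "-0.666 -0.69 0.242 -0.089 1"

```text
time: 1.65
position: [0.4258, 0.1508, 0.2839]
tool_rot: [-0.246, 3.132, 0.001]
ft_force: [-0.1, -0.5, 0.3]
grip_width: 0.995
grip_force: 0.0
```

```bash
python3 -c "
from h import *
go(.426,.149,.06,98.9)
i,d=ctrl.get_image('wrist');cv2.imwrite('pics/w1.png',i[...,::-1])"
```

```text
[ 0.0001 -0.0018  0.0604] turn 0.002 yaw 99.0 tilt [-0.  0.] q [-0.64 -0.01  0.25  2.08  0.    1.07  1.33] t 1.65
```

View pics/w1.png

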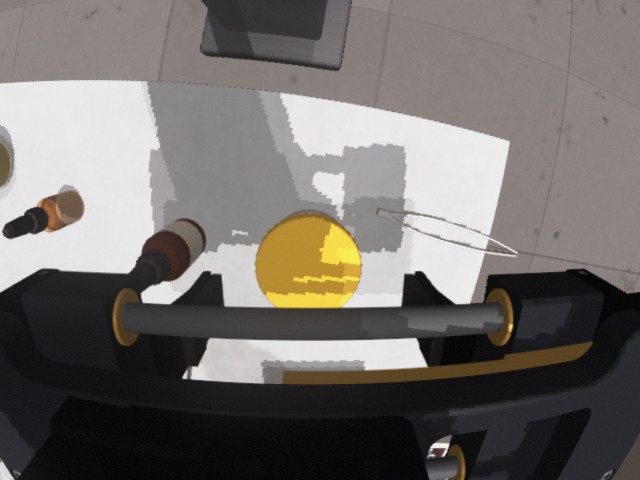

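Scaled: 0.0605 m / 0.5 = 0.121, 0.0575 m / 0.5 = 0.115.

Request:
inch_along --pt "0 -0.002 0.03 0 1" --pt "0 -0.002 0.07 0 1" --pt "0 -0.002 0.1 0 1" --pt "0 -0.002 0.115 0 1" --pt "0 -0.002 0.121 0 1" --pt "0 -0.002 0.121 0 1" --pt "0 -0.002 0.121 0 0.5" --pt "0 -0.002 0.121 0 0.5" --pt "0 -0.002 0.121 0 0.5" --pt "0 -0.002 0.121 0 0.5" --pt "0 -0.002 0.121 0 0.5" --pt "0 -0.002 0.121 0 0.5" --clamp_n 15

```text
time: 2.9
position: [0.4264, 0.1487, 0.2235]
tool_rot: [-0.243, 3.132, 0.0]
ft_force: [0.6, -0.5, 2.0]
grip_width: 0.706
grip_force: 15.0
```

```bash
python3 -c "
from h import *
go(.6545,.1918,.16,98.9)"
```

```text
[-0.2321  0.0074 -0.0998] turn -0.0 yaw 98.9 tilt [0.001 0.   ] q [-0.64  0.08  0.25  2.13 -0.02  0.93  1.35] t 2.9
```

Scaled: -0.232 m / 0.5 = -0.464, -0.16 m / 0.5 = -0.32.

Request:
inch_along --pt "0 0 -0.02 0 0.5" --pt "0 0 -0.06 0 0.5" --pt "0 0 -0.1 0 0.5" --pt "-0.03 0 -0.14 0 0.5" --pt "-0.08 0.002 -0.14 0 0.5" --pt "-0.14 0.004 -0.14 0 0.5" --pt "-0.2 0.006 -0.14 0 0.5" --pt "-0.26 0.008 -0.14 0 0.5" --pt "-0.32 0.01 -0.14 0 0.5" --pt "-0.38 0.012 -0.14 0 0.5" --pt "-0.43 0.014 -0.14 0 0.5" --pt "-0.456 0.0148 -0.14 0 0.5" --pt "-0.464 0.0148 -0.14 0 0.5" --pt "-0.464 0.0148 -0.14 0 0.5" --pt "-0.464 0.0148 -0.14 0 0.5"

```text
time: 4.4
position: [0.6537, 0.1917, 0.2934]
tool_rot: [0.244, -3.131, -0.0]
ft_force: [0.9, 0.1, -0.6]
grip_width: 0.704
grip_force: 15.0
```

```bash
python3 -c "
from h import *
go(.6545,.1918,.0645,98.9)
i,d=ctrl.get_image('wrist');cv2.imwrite('pics/w2.png',i[...,::-1])"
```

```text
[-0.0009 -0.0001  0.0654] turn -0.0 yaw 98.9 tilt [-0.001  0.   ] q [-0.54  0.46  0.29  1.51 -0.14  1.19  1.5 ] t 4.4
```

View pics/w2.png

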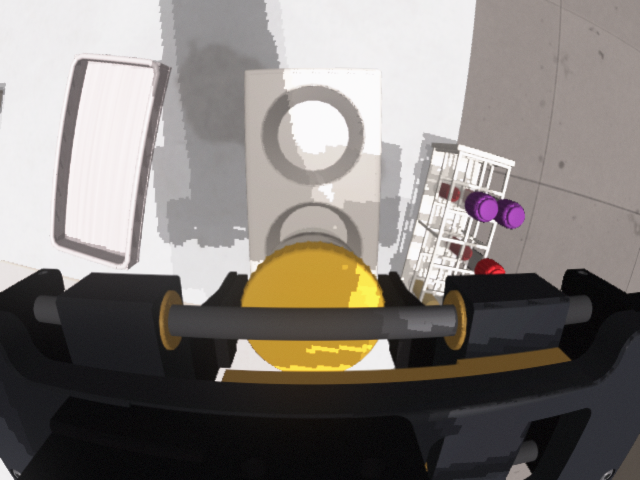

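Request:
inch_along --pt "-0.002 0 0.03 0 0.5" --pt "-0.002 0 0.06 0 0.5" --pt "-0.002 0 0.084 0 0.5" --pt "-0.002 0 0.104 0 0.5" --pt "-0.002 0 0.116 0 0.5" --pt "-0.002 0 0.124 0 0.5" --pt "-0.002 0 0.128 0 0.5" --pt "-0.002 0 0.131 0 0.5" --pt "-0.002 0 0.131 0 0.5" --pt "-0.002 0 0.131 0 0.5"

```text
time: 5.45
position: [0.6555, 0.1921, 0.2283]
tool_rot: [-0.244, 3.131, 0.0]
ft_force: [-0.1, -0.2, -0.9]
grip_width: 0.706
grip_force: 15.0
```

```bash
python3 -c "
from h import *
go(.6545,.1918,.0645,98.9)"
```

```text
[ 0.001  -0.0001  0.0003] turn -0.0 yaw 98.9 tilt [0.001 0.   ] q [-0.53  0.52  0.28  1.56 -0.16  1.08  1.51] t 5.45
```

Scaled: 0.002 m / 0.5 = 0.004, 0.001 m / 0.5 = 0.002.

Request:
inch_along --pt "0 0 0.002 0 0.5" --pt "0 0 0.004 0 0.5" --pt "0 0 0.004 0 0.5"

```text
time: 5.75
position: [0.6558, 0.192, 0.2276]
tool_rot: [-0.243, 3.13, 0.001]
ft_force: [-1.9, -1.0, 6.2]
grip_width: 0.708
grip_force: 15.0
```

Request:
inch_along --pt "0 0 0 0 0.8" --pt "0 0 0 0 1" --pt "0 0 0 0 1" --pt "0 0 0 0 1" --pt "0 0 -0.02 0 1" --pt "0 0 -0.06 0 1" --pt "0 0 -0.11 0 1" --pt "0 0 -0.16 0 1" --pt "0 0 -0.16 0 1"

```text
time: 6.65
position: [0.6567, 0.1921, 0.3111]
tool_rot: [-0.243, 3.124, 0.003]
ft_force: [0.6, 0.1, 0.8]
grip_width: 1.001
grip_force: 0.0
```

```bash
python3 -c "
from h import *
go(.400,-.146,.12,98.9)"
```

```text
[ 0.3061 -0.2944  0.0246] turn -0.0 yaw 98.9 tilt [0.008 0.003] q [-0.54  0.45  0.29  1.49 -0.14  1.22  1.5 ] t 6.65
```

Scaled: 0.306 m / 0.5 = 0.612, 0.3 m / 0.5 = 0.6.

Request:
inch_along --pt "0.04 -0.04 0 0 1" --pt "0.1 -0.1 0 0 1" --pt "0.16 -0.16 0 0 1" --pt "0.22 -0.22 0 0 1" --pt "0.28 -0.28 0 0 1" --pt "0.34 -0.33 0 0 1" --pt "0.4 -0.38 0 0 1" --pt "0.46 -0.44 0 0 1" --pt "0.52 -0.5 0.01 0 1" --pt "0.57 -0.55 0.024 0 1" --pt "0.6 -0.58 0.04 0 1" --pt "0.612 -0.589 0.05 0 1" --pt "0.612 -0.589 0.05 0 1" --pt "0.612 -0.589 0.05 0 1" --pt "0.612 -0.589 0.05 0 1"

```text
time: 8.15
position: [0.3995, -0.1452, 0.2811]
tool_rot: [-0.247, 3.131, -0.0]
ft_force: [0.3, 0.2, 0.3]
grip_width: 0.999
grip_force: 0.0
```

```bash
python3 -c "
from h import *
go(.400,-.146,.06,98.9)
i,d=ctrl.get_image('wrist');cv2.imwrite('pics/w3.png',i[...,::-1])"
```

```text
[-0.0003 -0.0008  0.0576] turn 0.002 yaw 99.0 tilt [ 0.001 -0.   ] q [-0.26 -0.08  0.53  2.15  0.05  1.07  1.97] t 8.15
```

View pics/w3.png

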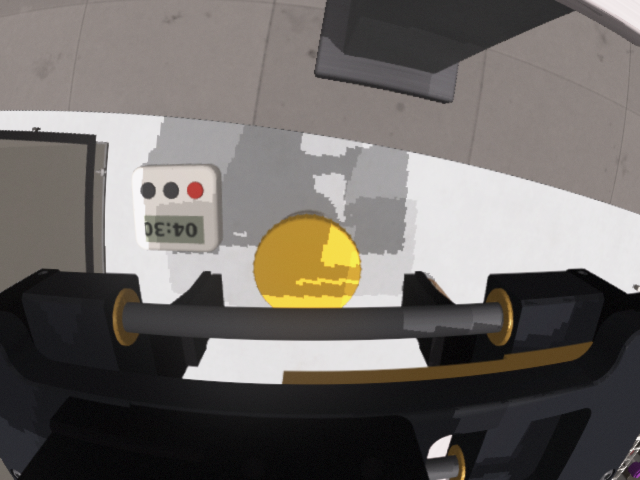

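Scaled: 0.0576 m / 0.5 = 0.1152, 0.055 m / 0.5 = 0.11.

Request:
inch_along --pt "0 -0.002 0.03 0 1" --pt "0 -0.002 0.07 0 1" --pt "0 -0.002 0.1 0 1" --pt "0 -0.002 0.11 0 1" --pt "0 -0.002 0.1152 0 1" --pt "0 -0.002 0.1152 0 1" --pt "0 -0.002 0.1152 0 0.5" --pt "0 -0.002 0.1152 0 0.5" --pt "0 -0.002 0.1152 0 0.5" --pt "0 -0.002 0.1152 0 0.5" --pt "0 -0.002 0.1152 0 0.5" --pt "0 -0.002 0.1152 0 0.5" --clamp_n 15

```text
time: 9.4
position: [0.3988, -0.1473, 0.2234]
tool_rot: [-0.243, 3.132, 0.0]
ft_force: [-0.5, 0.5, 2.1]
grip_width: 0.706
grip_force: 15.0
```

```bash
python3 -c "
from h import *
go(.580,.1801,.135,98.9)"
```

```text
[-0.2297  0.2955 -0.075 ] turn -0.0 yaw 98.9 tilt [0.001 0.   ] q [-0.25  0.01  0.55  2.2  -0.01  0.93  2.03] t 9.4
```

Scaled: 0.2955 m / 0.5 = 0.591, -0.2297 m / 0.5 = -0.4594.

Request:
inch_along --pt "0 0 -0.02 0 0.5" --pt "0 0 -0.06 0 0.5" --pt "0 0 -0.11 0 0.5" --pt "-0.03 0 -0.15 0 0.5" --pt "-0.08 0 -0.15 0 0.5" --pt "-0.14 0 -0.15 0 0.5" --pt "-0.2 0.02 -0.15 0 0.5" --pt "-0.24 0.07 -0.15 0 0.5" --pt "-0.28 0.13 -0.15 0 0.5" --pt "-0.31 0.2 -0.15 0 0.5" --pt "-0.34 0.27 -0.15 0 0.5" --pt "-0.37 0.34 -0.15 0 0.5" --pt "-0.4 0.41 -0.15 0 0.5" --pt "-0.426 0.48 -0.15 0 0.5" --pt "-0.448 0.54 -0.15 0 0.5" --pt "-0.458 0.576 -0.15 0 0.5" --pt "-0.4594 0.591 -0.15 0 0.5" --pt "-0.4594 0.591 -0.15 0 0.5" --pt "-0.4594 0.591 -0.15 0 0.5"

```text
time: 11.3
position: [0.58, 0.1781, 0.2983]
tool_rot: [0.24, -3.132, 0.002]
ft_force: [0.6, 0.1, -0.2]
grip_width: 0.705
grip_force: 15.0
```

```bash
python3 -c "
from h import *
go(.580,.1801,.0635,98.9)
"
```

```text
[-0.0004  0.0021  0.0713] turn -0.002 yaw 98.8 tilt [-0.    -0.001] q [-0.61  0.31  0.32  1.71 -0.1   1.15  1.46] t 11.3
```

Scaled: 0.0725 m / 0.5 = 0.145, 0.001 m / 0.5 = 0.002.

Request:
inch_along --pt "0 0.002 0.03 0 0.5" --pt "0 0.002 0.06 0 0.5" --pt "0 0.002 0.084 0 0.5" --pt "0 0.002 0.104 0 0.5" --pt "0 0.002 0.12 0 0.5" --pt "0 0.002 0.132 0 0.5" --pt "0 0.002 0.138 0 0.5" --pt "0 0.002 0.142 0 0.5" --pt "0 0.002 0.145 0 0.5" --pt "0 0.002 0.145 0 0.5" --pt "0 0.002 0.145 0 0.5"

```text
time: 12.4
position: [0.5805, 0.1812, 0.2275]
tool_rot: [-0.243, 3.13, 0.001]
ft_force: [-0.9, -0.6, 4.9]
grip_width: 0.709
grip_force: 15.0
```

```bash
python3 -c "
from h import *
go(.580,.1801,.0635,98.9)"
```

```text
[ 0.0006 -0.001   0.0005] turn -0.0 yaw 98.9 tilt [0.002 0.001] q [-0.6   0.38  0.31  1.76 -0.14  1.01  1.48] t 12.4
```

Scaled: -0.1 m / 0.5 = -0.2, -0.08 m / 0.5 = -0.16.

Request:
inch_along --pt "0 0 0 0 0.8" --pt "0 0 0 0 1" --pt "0 0 0 0 1" --pt "0 0 0 0 1" --pt "0 0 -0.02 0 1" --pt "0 0 -0.06 0 1" --pt "0 0 -0.11 0 1" --pt "0 0 -0.16 0 1" --pt "0 0 -0.2 0 1" --pt "0 0 -0.2 0 1"

```text
time: 13.4
position: [0.5809, 0.1813, 0.3299]
tool_rot: [-0.243, 3.126, 0.004]
ft_force: [-0.5, -0.6, -0.4]
grip_width: 0.999
grip_force: 0.0
```

```bash
python3 - <<'E'
from h import *
np.set_printoptions(precision=4,suppress=True)
i,d=ctrl.get_image("scene");i=i[...,::-1].copy();cv2.imwrite("pics/s2.png",i)
i0=cv2.imread("pics/scene0.png");S=cloud("scene",np.load("pics/scene0.npy"));g=cv2.cvtColor(i0,cv2.COLOR_BGR2HSV)
f,cx,cy,Rw,t=cam("scene");c=-Rw.T@t;print("cam",c)
for nm,b,r,x0 in(("stain",(340,195,366,255),.017,(.44,.055)),("oil",(300,190,322,240),.0135,(.428,-.049))):
    P=S[b[1]:b[3],b[0]:b[2]].reshape(-1,3)
    for lo,hi,rr in ((.006,.032,r),(.06,.1,0)):
        q=P[(P[:,2]>lo)&(P[:,2]<hi)&(np.hypot(P[:,0]-x0[0],P[:,1]-x0[1])<.03)]
        # circle fit, known radius
        from scipy.optimize import least_squares
        if rr: print(nm,len(q),least_squares(lambda o:np.hypot(q[:,0]-o[0],q[:,1]-o[1])-rr,x0,loss="soft_l1",f_scale=.001).x)
        else: print(nm,len(q),q.mean(0))
go(.440,.055,.16,83.6)
E
```

```text
cam [1.1809 0.4722 0.4403]
stain 204 [0.4423 0.0546]
stain 163 [0.4476 0.0568 0.0778]
oil 148 [ 0.4308 -0.0522]
oil 71 [ 0.435  -0.049   0.0722]
[ 0.1581 -0.103   0.0035] turn 0.267 yaw 98.9 tilt [0.003 0.002] q [-0.62  0.28  0.33  1.67 -0.1   1.2   1.46] t 13.45
```

View pics/s2.png

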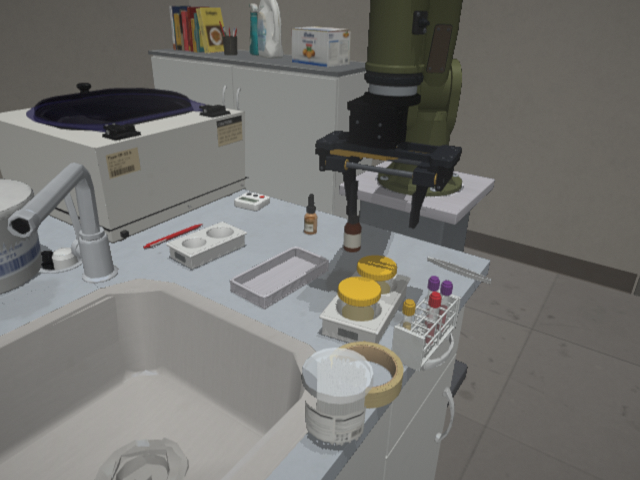

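Scaled: 0.1565 m / 0.5 = 0.313, 0.152 m / 0.5 = 0.304, 0.267 rad / 6.2832 = 0.0425.

Request:
inch_along --pt "0.04 -0.026 0 0.0064 1" --pt "0.09 -0.06 0 0.0159 1" --pt "0.15 -0.1 0 0.0271 1" --pt "0.21 -0.14 0 0.0382 1" --pt "0.27 -0.176 0 0.0425 1" --pt "0.304 -0.2 0 0.0425 1" --pt "0.313 -0.206 0 0.0425 1" --pt "0.313 -0.206 0.007 0.0425 1" --pt "0.313 -0.206 0.007 0.0425 1" --pt "0.313 -0.206 0.007 0.0425 1"

```text
time: 14.45
position: [0.4416, 0.0561, 0.3218]
tool_rot: [-0.174, -3.137, 0.001]
ft_force: [0.3, -0.6, 0.3]
grip_width: 0.998
grip_force: 0.0
```

```bash
python3 -c "
from h import *
go(.4418,.055,.053,83.6)
i,d=ctrl.get_image('wrist');cv2.imwrite('pics/w4.png',i[...,::-1])"
```

```text
[-0.0003 -0.001   0.1053] turn 0.001 yaw 83.7 tilt [-0.    -0.001] q [-0.59 -0.07  0.4   2.05  0.03  1.15  1.25] t 14.45
```

View pics/w4.png

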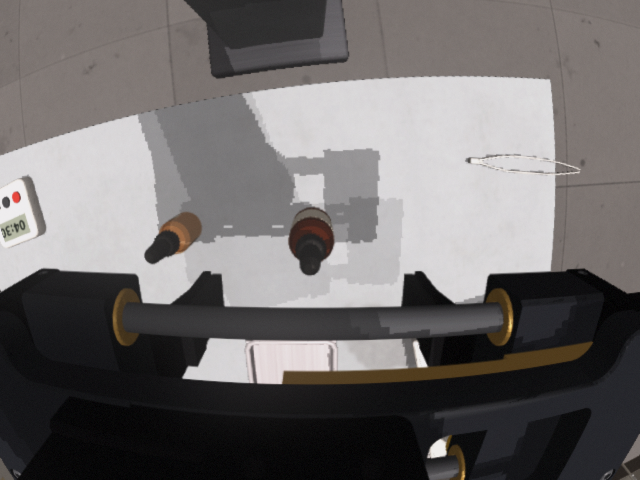

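```bash
cat >> h.py <<'E'
def wplane(uv,z,pos,rot):
    m=ctrl.camera_model("wrist");f=240/np.tan(np.radians(m["vertical_fov"]/2));uv=np.atleast_2d(uv).astype(float)
    a=uv-[m["cx"],m["cy"]];r=np.hypot(*a.T);th=r/f
    d=np.c_[a*(np.sin(th)/r)[:,None],np.cos(th)]
    H=np.eye(4);H[:3,:3]=R.from_rotvec(rot).as_matrix();H[:3,3]=pos;H=H@m["hand_eye"]
    d=d@H[:3,:3].T;c=H[:3,3];return c+d*((z-c[2])/d[:,2])[:,None]
E
python3 - <<'E'
from h import *
p,r=[0.4416, 0.0561, 0.3218],[-0.174, -3.137, 0.001]
i=cv2.imread("pics/w4.png");g=i.max(2)
m=(g<70).astype(np.uint8);m[:240]=0;m[272:]=0;m[:,:280]=0;m[:,340:]=0
v,u=np.nonzero(m);print(u.min(),u.max(),v.max())
print(wplane([(u.min()+u.max())/2,v.max()-8],.098,p,r))
print("forceps",wplane([[470,160],[580,170]],.004,p,r))
# label/brown body sides at row 225
print("body bottom px",wplane([[312,208]],0.0,p,r))
E
```

```text
290 332 271
[[0.44184757 0.05569678 0.098     ]]
forceps [[0.39961391 0.19505239 0.004     ]
 [0.41385166 0.31931579 0.004     ]]
body bottom px [[0.42823698 0.05763009 0.        ]]
```

Scaled: 0.1055 m / 0.5 = 0.211, 0.104 m / 0.5 = 0.208.

Request:
inch_along --pt "0 0 0.03 0 1" --pt "0 0 0.08 0 1" --pt "0 0 0.13 0 1" --pt "0 0 0.17 0 1" --pt "0 0 0.196 0 1" --pt "0 0 0.208 0 1" --pt "0 0 0.211 0 1" --pt "0 0 0.211 0 1" --pt "0 0 0.211 0 0.2" --pt "0 0 0.211 0 0.2" --pt "0 0 0.211 0 0.2" --pt "0 0 0.211 0 0.2" --pt "0 0 0.211 0 0.2" --pt "0 0 0.211 0 0.2" --pt "0 0 0.211 0 0.2" --pt "0 0 0.211 0 0.2" --clamp_n 20

```text
time: 16.1
position: [0.4411, 0.0552, 0.2167]
tool_rot: [0.175, 3.137, -0.0]
ft_force: [-0.3, -0.3, 0.3]
grip_width: 0.365
grip_force: 20.0
```

```bash
python3 -c "
from h import *
go(.587,-.1518,.125,83.6)"
```

```text
[-0.1681 -0.1894 -0.0718] turn -0.0 yaw 83.6 tilt [ 0. -0.] q [-0.58  0.07  0.41  2.16 -0.04  0.91  1.31] t 16.1
```

Scaled: -0.1894 m / 0.5 = -0.3788, -0.152 m / 0.5 = -0.304.

Request:
inch_along --pt "0 0 -0.02 0 0.2" --pt "0 0 -0.06 0 0.2" --pt "0 0 -0.11 0 0.2" --pt "-0.03 -0.02 -0.144 0 0.2" --pt "-0.07 -0.06 -0.144 0 0.2" --pt "-0.11 -0.11 -0.144 0 0.2" --pt "-0.15 -0.16 -0.144 0 0.2" --pt "-0.19 -0.21 -0.144 0 0.2" --pt "-0.23 -0.26 -0.144 0 0.2" --pt "-0.27 -0.304 -0.144 0 0.2" --pt "-0.306 -0.344 -0.144 0 0.2" --pt "-0.328 -0.37 -0.144 0 0.2" --pt "-0.336 -0.3788 -0.144 0 0.2" --pt "-0.336 -0.3788 -0.144 0 0.2" --pt "-0.336 -0.3788 -0.144 0 0.2" --pt "-0.336 -0.3788 -0.144 0 0.2"

```text
time: 17.7
position: [0.5866, -0.1505, 0.2887]
tool_rot: [-0.173, -3.137, -0.002]
ft_force: [-0.2, -0.2, -0.5]
grip_width: 0.368
grip_force: 20.0
```

```bash
python3 -c "
from h import *
go(.587,-.1518,.0572,83.6)
i,d=ctrl.get_image('scene');i=i[...,::-1]
j,d=ctrl.get_image('wrist');j=j[...,::-1];cv2.imwrite('pics/w5r.png',j)
a=cv2.resize(i[110:290,120:360],(800,600),interpolation=2);b=j
cv2.imwrite('pics/m5.png',cv2.resize(np.hstack([a[:,:],cv2.resize(b,(800,600))]),(800,300),interpolation=3))"
```

```text
[-0.0005 -0.0014  0.068 ] turn 0.001 yaw 83.7 tilt [-0.     0.001] q [-0.27  0.34  0.58  1.72 -0.21  1.14  1.83] t 17.7
```

View pics/m5.png

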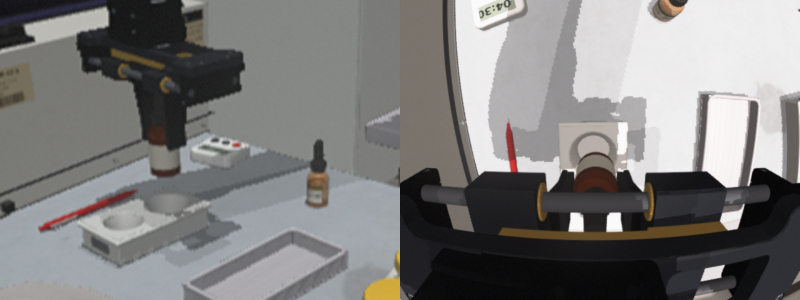

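Scaled: 0.06 m / 0.5 = 0.12, 0.057 m / 0.5 = 0.114.

Request:
inch_along --pt "0 -0.001 0.024 0 0.2" --pt "0 -0.001 0.05 0 0.2" --pt "0 -0.001 0.07 0 0.2" --pt "0 -0.001 0.084 0 0.2" --pt "0 -0.001 0.094 0 0.2" --pt "0 -0.001 0.102 0 0.2" --pt "0 -0.001 0.108 0 0.2" --pt "0 -0.001 0.114 0 0.2" --pt "0 -0.001 0.12 0 0.2" --pt "0 -0.001 0.12 0 0.2" --pt "0 -0.001 0.12 0 0.2"

```text
time: 18.9
position: [0.5869, -0.1522, 0.2287]
tool_rot: [0.175, 3.136, 0.0]
ft_force: [-0.0, 0.6, -1.5]
grip_width: 0.368
grip_force: 20.0
```

```bash
python3 -c "
from h import *
go(.587,-.1518,.0572,83.6)"
```

```text
[-0.0001  0.0005  0.008 ] turn -0.0 yaw 83.6 tilt [0. 0.] q [-0.25  0.41  0.56  1.77 -0.25  1.03  1.86] t 18.9
```

Scaled: 0.009 m / 0.5 = 0.018, 0.008 m / 0.5 = 0.016.

Request:
inch_along --pt "0 0 0.004 0 0.2" --pt "0 0 0.008 0 0.2" --pt "0 0 0.011 0 0.2" --pt "0 0 0.014 0 0.2" --pt "0 0 0.016 0 0.2" --pt "0 0 0.018 0 0.2" --pt "0 0 0.018 0 0.2"

```text
time: 19.6
position: [0.5871, -0.1524, 0.2207]
tool_rot: [0.176, 3.136, 0.001]
ft_force: [-1.9, -0.2, 5.1]
grip_width: 0.362
grip_force: 20.0
```

```bash
python3 -c "
from h import *
go(.587,-.1518,.0572,83.6)"
```

```text
[ 0.0001  0.0006 -0.    ] turn -0.0 yaw 83.6 tilt [0.001 0.   ] q [-0.25  0.42  0.56  1.78 -0.26  1.01  1.87] t 19.6
```

Scaled: -0.11 m / 0.5 = -0.22, -0.08 m / 0.5 = -0.16.

Request:
inch_along --pt "0 0 0 0 0.6" --pt "0 0 0 0 1" --pt "0 0 0 0 1" --pt "0 0 0 0 1" --pt "0 0 0 0 1" --pt "0 0 -0.02 0 1" --pt "0 0 -0.06 0 1" --pt "0 0 -0.11 0 1" --pt "0 0 -0.16 0 1" --pt "0 0 -0.22 0 1" --pt "0 0 -0.22 0 1"

```text
time: 20.7
position: [0.5882, -0.1532, 0.335]
tool_rot: [0.175, 3.128, -0.001]
ft_force: [0.3, -0.9, -0.2]
grip_width: 0.996
grip_force: 0.0
```

```bash
python3 -c "
from h import *
go(.430,-.05,.16,83.6)"
```

```text
[0.1688 0.0848 0.0101] turn -0.0 yaw 83.6 tilt [ 0.009 -0.001] q [-0.29  0.3   0.6   1.68 -0.18  1.21  1.81] t 20.7
```

Scaled: 0.1675 m / 0.5 = 0.335, 0.158 m / 0.5 = 0.316.

Request:
inch_along --pt "0.04 0.02 0 0 1" --pt "0.1 0.05 0 0 1" --pt "0.16 0.08 0 0 1" --pt "0.22 0.11 0 0 1" --pt "0.28 0.14 0 0 1" --pt "0.316 0.16 0.01 0 1" --pt "0.335 0.1696 0.02 0 1" --pt "0.335 0.1696 0.02 0 1" --pt "0.335 0.1696 0.02 0 1" --pt "0.335 0.1696 0.02 0 1"

```text
time: 21.7
position: [0.4307, -0.05, 0.32]
tool_rot: [0.178, 3.136, -0.001]
ft_force: [0.8, 0.0, 0.3]
grip_width: 1.001
grip_force: 0.0
```

```bash
python3 -c "
from h import *
s=ctrl.get_state();print(s['position'],s['tool_rot'])
i,d=ctrl.get_image('wrist');cv2.imwrite('pics/w6.png',i[...,::-1])"
```

```text
[ 0.43071551 -0.05002943  0.31996144] [ 1.77523405e-01  3.13573955e+00 -1.00554939e-03]
```

View pics/w6.png

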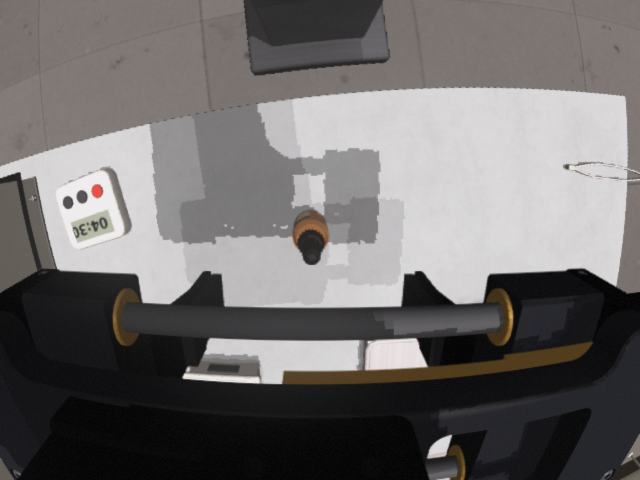

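```bash
python3 -c "
from h import *
s=ctrl.get_state();i=cv2.imread('pics/w6.png');m=i.max(2)<70
v,u=np.nonzero(m[245:270,290:335]);v+=245;u+=290;print(u.min(),u.max(),v.min(),v.max())
k=v>v.max()-12;uc=u[k].mean();print(uc,wplane([[uc,v.max()-6.5]],.083,s['position'],s['tool_rot']))
go(.430,-.05,.0645,83.6)"
```

```text
298 323 245 263
311.05555555555554 [[ 0.43134318 -0.05044335  0.083     ]]
[ 0.0007 -0.      0.0919] turn -0.001 yaw 83.5 tilt [ 0.001 -0.001] q [-0.48 -0.11  0.51  2.08  0.06  1.15  1.46] t 21.75
```

Scaled: 0.092 m / 0.5 = 0.184, 0.089 m / 0.5 = 0.178.

Request:
inch_along --pt "0 0 0.03 0 1" --pt "0 0 0.08 0 1" --pt "0 0 0.13 0 1" --pt "0 0 0.16 0 1" --pt "0 0 0.178 0 1" --pt "0 0 0.184 0 1" --pt "0 0 0.184 0 1" --pt "0 0 0.184 0 0.1" --pt "0 0 0.184 0 0.1" --pt "0 0 0.184 0 0.1" --pt "0 0 0.184 0 0.1" --pt "0 0 0.184 0 0.1" --pt "0 0 0.184 0 0.1" --pt "0 0 0.184 0 0.1" --pt "0 0 0.184 0 0.1" --pt "0 0 0.184 0 0.1" --clamp_n 15

```text
time: 23.35
position: [0.4298, -0.0493, 0.2276]
tool_rot: [-0.175, -3.137, -0.0]
ft_force: [-0.5, 0.8, 0.5]
grip_width: 0.262
grip_force: 0.1
```

```bash
python3 -c "
from h import *
go(.646,-.1584,.135,83.6)"
```

```text
[-0.227  -0.0843 -0.0709] turn -0.0 yaw 83.6 tilt [-0.  0.] q [-0.47  0.03  0.54  2.18 -0.02  0.94  1.53] t 23.35
```

Request:
inch_along --pt "0 0 0 0 0.1" --pt "0 0 0 0 0.1" --pt "0 0 0 0 0.1" --clamp_n 15

```text
time: 23.65
position: [0.4298, -0.0493, 0.2276]
tool_rot: [-0.175, -3.137, -0.0]
ft_force: [0.6, -0.1, -0.2]
grip_width: 0.208
grip_force: 14.9
```

```bash
python3 -c "
from h import *
go(.646,-.1584,.135,83.6)"
```

```text
[-0.227  -0.0844 -0.0709] turn -0.0 yaw 83.6 tilt [-0.  0.] q [-0.47  0.03  0.54  2.18 -0.02  0.94  1.53] t 23.65
```

The rows are not in the units I measure in: shifts go in shares of 0.5 m and turns go in shares of 360 degrees. I convert before sending: -0.227 m / 0.5 = -0.454, -0.18 m / 0.5 = -0.36.

Request:
inch_along --pt "0 0 -0.02 0 0.1" --pt "0 0 -0.06 0 0.1" --pt "0 0 -0.12 0 0.1" --pt "-0.02 0 -0.18 0 0.1" --pt "-0.06 0 -0.23 0 0.1" --pt "-0.12 0 -0.26 0 0.1" --pt "-0.18 0 -0.26 0 0.1" --pt "-0.24 0 -0.26 0 0.1" --pt "-0.3 0 -0.26 0 0.1" --pt "-0.36 -0.01 -0.26 0 0.1" --pt "-0.41 -0.04 -0.26 0 0.1" --pt "-0.44 -0.09 -0.26 0 0.1" --pt "-0.452 -0.14 -0.26 0 0.1" --pt "-0.454 -0.167 -0.26 0 0.1" --pt "-0.454 -0.1686 -0.26 0 0.1" --pt "-0.454 -0.1686 -0.26 0 0.1" --pt "-0.454 -0.1686 -0.26 0 0.1"

```text
time: 25.35
position: [0.6462, -0.1564, 0.3579]
tool_rot: [0.172, 3.137, 0.003]
ft_force: [-0.2, -0.6, -0.1]
grip_width: 0.214
grip_force: 14.9
```

```bash
python3 -c "
from h import *
go(.646,-.1584,.0681,83.6)
i,d=ctrl.get_image('scene');i=i[...,::-1]
cv2.imwrite('pics/m7.png',cv2.resize(i[110:290,120:360],(800,600),interpolation=2))"
```

```text
[-0.     -0.0023  0.1263] turn 0.002 yaw 83.7 tilt [0.    0.002] q [-0.25  0.42  0.6   1.49 -0.24  1.3   1.83] t 25.35
```

View pics/m7.png

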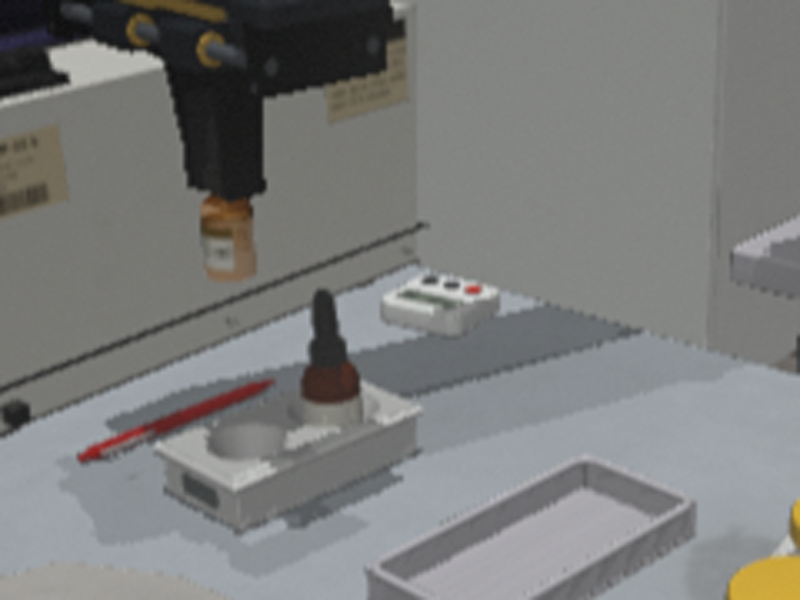

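Scaled: 0.115 m / 0.5 = 0.23, 0.112 m / 0.5 = 0.224.

Request:
inch_along --pt "0 -0.002 0.03 0 0.1" --pt "0 -0.002 0.07 0 0.1" --pt "0 -0.002 0.11 0 0.1" --pt "0 -0.002 0.15 0 0.1" --pt "0 -0.002 0.176 0 0.1" --pt "0 -0.002 0.192 0 0.1" --pt "0 -0.002 0.202 0 0.1" --pt "0 -0.002 0.21 0 0.1" --pt "0 -0.002 0.218 0 0.1" --pt "0 -0.002 0.224 0 0.1" --pt "0 -0.002 0.23 0 0.1" --pt "0 -0.002 0.23 0 0.1"

```text
time: 26.6
position: [0.646, -0.1591, 0.2425]
tool_rot: [0.175, 3.137, 0.001]
ft_force: [0.4, 0.6, -1.3]
grip_width: 0.216
grip_force: 14.9
```

```bash
python3 -c "
from h import *
go(.646,-.1584,.0681,83.6)"
```

```text
[0.0001 0.0006 0.0109] turn 0.0 yaw 83.6 tilt [0.    0.001] q [-0.22  0.52  0.56  1.6  -0.3   1.11  1.87] t 26.6
```

Scaled: 0.012 m / 0.5 = 0.024, 0.011 m / 0.5 = 0.022.

Request:
inch_along --pt "0 0 0.004 0 0.1" --pt "0 0 0.008 0 0.1" --pt "0 0 0.012 0 0.1" --pt "0 0 0.016 0 0.1" --pt "0 0 0.019 0 0.1" --pt "0 0 0.022 0 0.1" --pt "0 0 0.024 0 0.1" --pt "0 0 0.024 0 0.1"

```text
time: 27.4
position: [0.6462, -0.1594, 0.2315]
tool_rot: [0.175, 3.136, 0.0]
ft_force: [-0.3, 1.3, 4.8]
grip_width: 0.212
grip_force: 15.0
```

```bash
python3 -c "
from h import *
go(.646,-.1584,.0681,83.6)"
```

```text
[ 0.0003  0.001  -0.0001] turn 0.0 yaw 83.6 tilt [0.001 0.   ] q [-0.22  0.53  0.56  1.61 -0.31  1.09  1.88] t 27.4
```

Scaled: -0.115 m / 0.5 = -0.23, -0.085 m / 0.5 = -0.17.

Request:
inch_along --pt "0 0 0 0 0.5" --pt "0 0 0 0 0.9" --pt "0 0 0 0 0.9" --pt "0 0 0 0 0.9" --pt "0 0 0 0 0.9" --pt "0 0 -0.02 0 0.9" --pt "0 0 -0.06 0 0.9" --pt "0 0 -0.11 0 0.9" --pt "0 0 -0.17 0 0.9" --pt "0 0 -0.23 0 0.9" --pt "0 0 -0.23 0 0.9"

```text
time: 28.5
position: [0.6471, -0.1604, 0.3518]
tool_rot: [0.175, 3.127, -0.002]
ft_force: [0.8, -0.2, -0.1]
grip_width: 0.898
grip_force: 0.0
```

```bash
python3 - <<'E'
from h import *
i,d=ctrl.get_image('top');i=i[...,::-1].copy();cv2.imwrite('pics/t8.png',i)
h=cv2.cvtColor(i,cv2.COLOR_BGR2HSV)
a=np.array([[.3996,.1951],[.4139,.3193]]);v=a[1]-a[0];print(np.degrees(np.arctan2(v[1],v[0])),a.mean(0),np.hypot(*v))
ang=np.degrees(np.arctan2(v[1],v[0]))-90
go(*a.mean(0),.16,ang)
E
```

```text
83.43206366446294 [0.40675 0.2572 ] 0.1250205183159948
[0.2851 0.3878 0.024 ] turn -1.568 yaw 83.6 tilt [ 0.006 -0.001] q [-0.25  0.42  0.6   1.5  -0.24  1.28  1.84] t 28.55
```

Scaled: 0.3872 m / 0.5 = 0.7744, 0.16 m / 0.5 = 0.32, 0.25 rad / 6.2832 = 0.0398.

Request:
inch_along --pt "0.03 0.04 0 0.0159 1" --pt "0.07 0.1 0 0.0398 1" --pt "0.12 0.16 0 0.0637 1" --pt "0.17 0.23 0 0.0875 1" --pt "0.22 0.3 0 0.1114 1" --pt "0.27 0.37 0 0.1353 1" --pt "0.32 0.44 0 0.1592 1" --pt "0.37 0.51 0 0.183 1" --pt "0.42 0.58 0 0.2069 1" --pt "0.47 0.64 0 0.2276 1" --pt "0.52 0.706 0 0.2435 1" --pt "0.552 0.75 0.02 0.2505 1" --pt "0.569 0.7744 0.04 0.2505 1" --pt "0.569 0.7744 0.048 0.2505 1" --pt "0.569 0.7744 0.048 0.2505 1" --pt "0.569 0.7744 0.048 0.2505 1" --pt "0.569 0.7744 0.048 0.2505 1"

```text
time: 30.25
position: [0.4073, 0.2559, 0.3221]
tool_rot: [2.348, 2.087, 0.001]
ft_force: [0.0, 1.1, -0.7]
grip_width: 0.996
grip_force: 0.0
```

```bash
python3 -c "
from h import *
s=ctrl.get_state();print(s['position'],s['tool_rot'])
go(.4065,.257,.022,-6.6)
i,d=ctrl.get_image('wrist');i=i[...,::-1];cv2.imwrite('pics/w9.png',i)"
```

```text
[0.40734007 0.25594895 0.32212154] [2.34783393e+00 2.08707760e+00 1.22512264e-03]
[ 0.0009 -0.0011  0.1366] turn -0.002 yaw -6.7 tilt [0.001 0.   ] q [-1.04  0.01  0.43  1.98 -0.01  1.15 -0.73] t 30.25
```

View pics/w9.png

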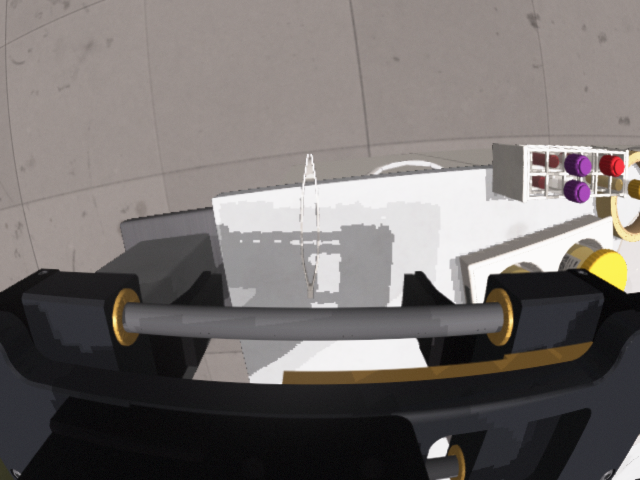

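```bash
python3 -c "
from h import *
s=ctrl.get_state()
P=wplane([[309.5,155],[312,301],[302,215],[318.5,215]],.005,s['position'],s['tool_rot']);print(P,P[:2].mean(0),P[2:].mean(0))
v=P[0]-P[1];print(np.hypot(*v[:2]),np.degrees(np.arctan2(v[1],v[0])))
go(*P[:2].mean(0)[:2],.0215,np.degrees(np.arctan2(v[1],v[0]))-90)"
```

```text
[[0.41333546 0.31527409 0.005     ]
 [0.40052835 0.19052964 0.005     ]
 [0.40147433 0.26760904 0.005     ]
 [0.41482227 0.26602417 0.005     ]] [0.4069319  0.25290187 0.005     ] [0.4081483  0.26681661 0.005     ]
0.12540016497064913 84.1381651038472
[-0.0033  0.      0.1371] turn -0.015 yaw -6.7 tilt [0.001 0.001] q [-1.04  0.01  0.43  1.98 -0.01  1.15 -0.73] t 30.3
```

Scaled: 0.137 m / 0.5 = 0.274, -0.002 m / 0.5 = -0.004.

Request:
inch_along --pt "-0.004 0 0.04 0 1" --pt "-0.004 0 0.1 0 1" --pt "-0.004 0 0.16 0 0.7" --pt "-0.004 0 0.21 0 0.5" --pt "-0.004 0 0.24 0 0.5" --pt "-0.004 0 0.26 0 0.5" --pt "-0.004 0 0.27 0 0.5" --pt "-0.004 0 0.274 0 0.5" --pt "-0.004 0 0.274 0 0.5" --pt "-0.004 0 0.274 0 0" --pt "-0.004 0 0.274 0 0" --pt "-0.004 0 0.274 0 0" --pt "-0.004 0 0.274 0 0" --pt "-0.004 0 0.274 0 0" --pt "-0.004 0 0.274 0 0" --pt "-0.004 0 0.274 0 0" --pt "-0.004 0 0.274 0 0" --clamp_n 12

```text
time: 32.0
position: [0.4062, 0.2552, 0.1848]
tool_rot: [-2.345, -2.09, -0.0]
ft_force: [-1.2, 0.8, 2.9]
grip_width: 0.173
grip_force: 12.0
```

```bash
python3 -c "
from h import *
go(.616,.0188,.12,84.8)"
```

```text
[-0.2108  0.2356 -0.0987] turn 1.547 yaw -6.6 tilt [0. 0.] q [-1.01  0.21  0.43  2.1  -0.11  0.85 -0.63] t 32.0
```

Scaled: 0.2356 m / 0.5 = 0.4712, -0.15 m / 0.5 = -0.3, -1.595 rad / 6.2832 = -0.2539.

Request:
inch_along --pt "0 0 -0.02 0 0" --pt "0 0 -0.06 0 0" --pt "0 0 -0.12 0 0" --pt "0 0 -0.18 0 0" --pt "-0.02 0.02 -0.22 -0.0159 0" --pt "-0.06 0.06 -0.24 -0.0398 0" --pt "-0.1 0.11 -0.24 -0.0637 0" --pt "-0.14 0.16 -0.24 -0.0875 0" --pt "-0.18 0.2 -0.24 -0.1114 0" --pt "-0.22 0.24 -0.24 -0.1353 0" --pt "-0.26 0.286 -0.24 -0.1592 0" --pt "-0.3 0.332 -0.24 -0.183 0" --pt "-0.34 0.38 -0.24 -0.2069 0" --pt "-0.38 0.424 -0.24 -0.2276 0" --pt "-0.406 0.454 -0.24 -0.2435 0" --pt "-0.4216 0.4712 -0.24 -0.2539 0" --pt "-0.4216 0.4712 -0.24 -0.2539 0" --pt "-0.4216 0.4712 -0.24 -0.2539 0" --pt "-0.4216 0.4712 -0.24 -0.2539 0"

```text
time: 33.9
position: [0.6155, 0.0198, 0.3047]
tool_rot: [-0.142, -3.138, -0.001]
ft_force: [0.5, 0.9, -1.0]
grip_width: 0.172
grip_force: 12.0
```

```bash
python3 -c "
from h import *
go(.616,.0188,.0243,84.8)
i,d=ctrl.get_image('wrist');i=i[...,::-1];cv2.imwrite('pics/w10.png',i)"
```

```text
[-0.0006 -0.0011  0.1169] turn 0.0 yaw 84.8 tilt [-0.     0.001] q [-0.51  0.34  0.53  1.68 -0.19  1.17  1.55] t 33.9
```

View pics/w10.png

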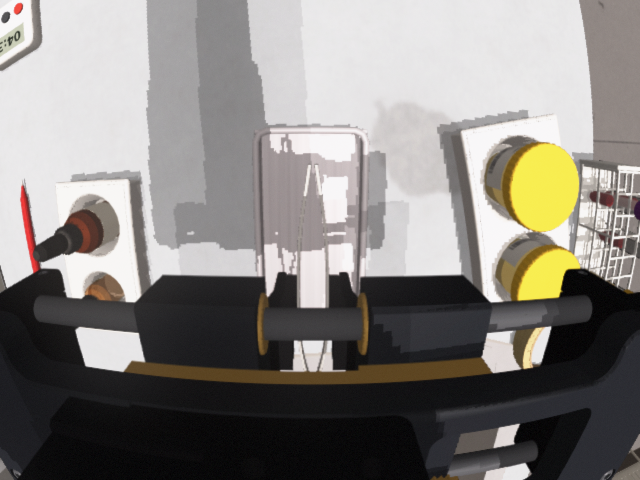

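Request:
inch_along --pt "0 0 0.04 0 0" --pt "0 0 0.09 0 0" --pt "0 0 0.14 0 0" --pt "0 0 0.18 0 0" --pt "0 0 0.204 0 0" --pt "0 0 0.218 0 0" --pt "0 0 0.226 0 0" --pt "0 0 0.23 0 0" --pt "0 0 0.233 0 0" --pt "0 0 0.235 0 0" --pt "0 0 0.235 0 0"

```text
time: 35.05
position: [0.6164, 0.0187, 0.1878]
tool_rot: [0.143, 3.137, 0.001]
ft_force: [0.3, 0.0, 1.2]
grip_width: 0.174
grip_force: 12.0
```

```bash
python3 -c "
from h import *
go(.616,.0188,.0243,84.8)"
```

```text
[0.0004 0.0001 0.    ] turn -0.0 yaw 84.8 tilt [0.001 0.   ] q [-0.47  0.48  0.49  1.77 -0.27  0.96  1.61] t 35.05
```

Scaled: -0.2 m / 0.5 = -0.4, -0.18 m / 0.5 = -0.36.

Request:
inch_along --pt "0 0 0 0 0.25" --pt "0 0 0 0 0.33" --pt "0 0 0 0 0.33" --pt "0 0 0 0 0.33" --pt "0 0 -0.02 0 0.33" --pt "0 0 -0.06 0 0.33" --pt "0 0 -0.12 0 0.33" --pt "0 0 -0.2 0 0.33" --pt "0 0 -0.28 0 0.33" --pt "0 0 -0.36 0 0.33" --pt "0.06 0 -0.4 0 0.5" --pt "0.06 0 -0.4 0 0.5" --pt "0.06 0 -0.4 0 0.5"

```text
time: 36.35
position: [0.5859, 0.0214, 0.3882]
tool_rot: [0.142, 3.136, 0.002]
ft_force: [1.0, 0.2, -0.3]
grip_width: 0.478
grip_force: 0.0
```

```bash
python3 -c "
from h import *
i,d=ctrl.get_image('scene');i=i[...,::-1];j,d=ctrl.get_image('top');j=j[...,::-1]
cv2.imwrite('pics/f.png',cv2.resize(np.vstack([i[150:360,100:500],j[130:340,150:550]]),(571,600),interpolation=2))"
```

```text
(no output)
```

View pics/f.png

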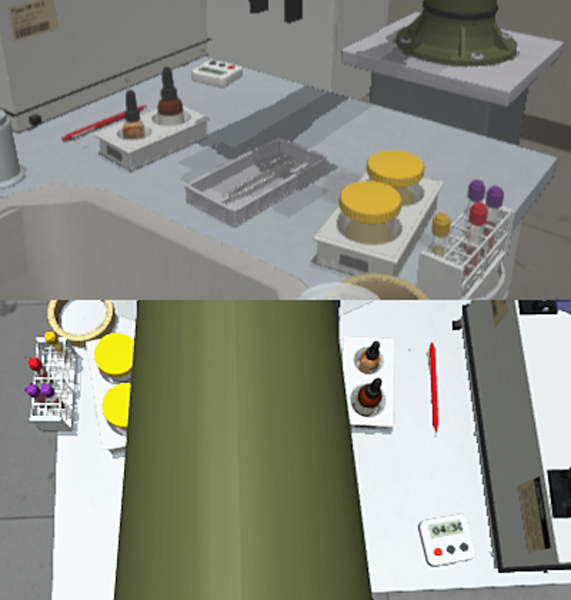

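Cups and bottles are seated upright, the forceps lie flat in the tray, and the timer and pen have not moved.

```bash
python3 -c "
from bench import ctrl
print(ctrl.close_job())"
```

```text
the job is handed in; nothing more can be done
None
```

The job is handed in at about 36 s on the robot's clock: both cups and both bottles are seated upright in their wells, the forceps lie flat in the tray, and the timer and pen were left alone.

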